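# Find the drying rail's balance point and hang it level

## Task

Hang the drying rail level on the notched stand by its sliding handle. Its weight is off-centre, so make small trial lifts out of the rest, sliding the handle along the rail between them, until the rail lifts well clear of the rest (5 cm or so) and hangs level there for a moment with no tipping; then carry it over, lower the handle's cross pin gently into both notches with the rail between the posts, and let go. Never let the rail tip steeply (more than about 15 degrees) or knock or press it hard against rest or stand (set it down slowly), and leave the other things where they are.

Things in the scene. Friction and masses are not known exactly. Their poses are not given: they have to be found in the camera images.
- rail: Drying rail: box-section aluminium tube 440 long, 24 wide, 20 high, with a grey 36 mm square stop 8 mm thick centred 204 mm either side of its middle. Origin: middle of the tube's underside; x along it, z up. A heavy inner tube is stuck inside it off-centre, so the balance point lies 10 to 70 mm from the middle, to a side not known. Weighs 0.5 to 0.62 kg without carriage and handle.
- carriage (a joint): Sliding carriage (grey sleeve 50 mm long, with two ears): its distance in m from the rail's middle along the rail's +x, -0.14 to 0.14. Slides stiffly (7 N) and stays. Dragged in the rest, it takes the rail along up to 8 mm from mid-rest, until a stop catches a saddle; ease the rail back off the stop before a trial lift, or tipping shifts the carriage. Carriage and handle weigh 0.11 kg.
- grip (a point): Gripping point of the handle, a white upright block 20 x 20 mm on the carriage. It swivels freely about a cross axis 55 mm above the rail's underside, so the rail can tip however firmly it is held. The point is on the block's axis, 66 mm above the swivel, 24 mm below the block's top, 121 mm above the rail's underside when upright. x along the rail, y across it, z up.
- pin (a point): Middle of the handle's steel cross pin: 10 mm round, 104 mm long, sticking out crosswise (along y) on both sides of the handle block, 20 mm above the swivel and 46 mm below the gripping point.
- rest: Fixed wooden rest in which the rail starts: plank with two U-shaped saddles 364 mm apart between centres, each 20 mm long, floor 40 mm above the table, cheeks 12 mm high and 30 apart. Origin: centre of its underside; x along the rail. A rail end that stays down in a trial lift bears on its saddle's outer edge, 192 mm from the middle.
- stand: Fixed stand: wooden foot 120 x 110 mm with two steel posts 76 mm apart between centres (60 mm clear between them), each topped by an upward V notch; the posts' tops are 164 mm above the table. The rail hangs between the posts along the stand's x. Origin: centre of its underside, y from post to post.
- notch (a point): Midway between the stand's two notches, at the height (150 mm) of the cross pin's centre when it is seated in both. The rail's underside then hangs 75 mm above the table.
- detergent: Bystander: large orange bottle, 90 mm across, 230 mm high. Origin: underside centre.
- softener: Bystander: white bottle, 72 mm across, 190 mm high. Origin: underside centre.
- spray_can: Bystander: blue can, 60 mm across, 170 mm high. Origin: underside centre.
- soap: Bystander: yellow bar of soap 55 x 30 x 22 mm lying between rest and stand. Origin: underside centre.
- cup: Bystander: white cup, 80 mm across, 85 mm high. Origin: underside centre.
- brush: Bystander: hand brush lying on the table. Origin: underside centre.
- powder_box: Bystander: cardboard box 100 x 60 x 130 mm. Origin: underside centre.
Mind the look-alikes: they are no part of the job. Leave any purple or turquoise look-alike of the stand alone.

How it is judged (in metres and radians):
On the way:
1. the rail is lifted by its handle at least 35 mm off the rest's saddles, right above the rest, and hangs level (within 0.1 rad) for half a second (z of rail in the frame of rest above 0.075 m and horizontal distance between rail and rest below 0.08 m and angle between rail's own z axis and vertical below 0.1 rad and contact force between the fingers and rail above 1 N), for 0.5 s.
At the end, for the whole second after the job is handed in: The handle's cross pin lies in both notches of the stand (pin centre within 10 mm of the seat, pin in line with the notches within 0.12 rad), carrying the rail, which hangs between the posts level within 0.1 rad (6 degrees), at rest and released (distance between pin and notch below 0.01 m and angle between the y axis of pin and the y axis of stand, either way round below 0.12 rad and angle between rail's own z axis and vertical below 0.1 rad and contact force between rail and stand above 3 N and linear speed of rail below 0.02 m/s and angular speed of rail below 0.15 rad/s); the robot touches nothing.
It fails at once if the rail tips more than 0.27 rad (15 degrees) (angle between rail's own z axis and vertical above 0.27 rad).
It fails at once if the rail is forced against the rest with more than 40 N (contact force between rail and rest above 40 N).
It fails at once if the rail is forced against the stand with more than 40 N (contact force between rail and stand above 40 N).
It fails at once if a bystander is moved by more than 30 mm (distance of any of detergent, softener, spray_can, soap, cup, brush, powder_box from where it was at the start of the episode above 0.03 m).
It also fails if it takes over 72 s, if anything falls off the work surface, if the arm or the gripper's body presses on something with over 40 N, if the wrist force passes 120 N, or if a joint passes its speed limit or range.

## Robot

A 6-joint arm with a two-finger parallel gripper is mounted at the origin on the work surface. World frame = base frame: x ahead of the robot, y to its left, z up, the work surface at z = 0. Lengths are in m, angles in degrees, forces in N, time in s.
With the tool pointing down it reaches from about 0.375 to 0.9 m from the base axis. Payload 3.1 kg.
Tool frame: the origin (TCP) lies on the centre line of the jaws, within the pads' length; the fingertips stand 17 mm ahead of it and the grasp point (between the pads) lies 2 mm behind it; z points along the fingers, y is the line along which they close (so a half turn about z gives the same grasp; the last joint's range is limited). The gripper opens to 87 mm and grips with 3 to 60 N. Pads are 19 mm wide; open, the fingers measure 117 mm over their backs; the gripper's body (75 mm by 190 mm) begins 51 mm behind the grasp point.
Start: joints at [-77.149, 30.224, 82.088, -0, 67.689, -10.227], TCP at [0.245, -0.575, 0.24] pointing down, gripper open.
Joint ranges: [-176.69, 176.69], [-43.24, 126.21], [12.49, 139.97], [-82, 262], [0, 151.66], [-163.58, 163.58]. Speed limits (degrees/s): [159.86, 159.86, 180, 180, 180, 180].

## Interface

Orientations are given as a 3x3 rotation matrix whose columns are the frame's x, y, z axes.
In Python, from rig import bot, imaging, finder gives the robot as it stands. The module is installed in compiled form; this text tells all that it offers.
- The arm moves only by the tool play_rows, never from a script. Its argument "motion" is a list that holds one entry, the list of rows, each a list of 6 numbers: the shift along the tool's x, y, z in m, then the turn, a rotation vector about the tool's x, y, z in degrees. In form: [[[dx, dy, dz, wx, wy, wz], ...]]. A call has 1 to 8 rows; each row is the pose to reach, as a shift and turn from the pose commanded when the call began, along the tool's axes at that moment; what a row does not reach only later rows make up. A row lasts 1/12 s, in which the tool goes at most 41.7 mm and 7.16 degrees, less where a joint would pass 70% of its speed; a pose out of reach is approached as far as the arm can. A call with a gripper value outside its range is refused whole. "fingers" is the finger opening in m, from 0 to 0.087, set as the call begins (left out, the last holds). The fingers move at their own pace and stop on an object; the grip force is fixed at half the most. Time passes only in rows, so rows that repeat a pose let the fingers close. It gives the time, the measured TCP pose, the force, the opening and the grip force at its end, in the units of the state.
- bot.read_state(): the state, without advancing time (a new reading comes with each control period).
- imaging.capture(name): name is "side" or "top" or "wrist"; returns a dict with "frame" (480x640x3 uint8, red, green, blue), "camera_matrix" (3x3 intrinsics, pixels), "k1" (the pictures are not rectified: a ray, as slopes to the right and down, at radius r is drawn at 1 + k1 r^2 times it, then the intrinsics apply), "R" (3x3) and "t" (3): a world point X has camera coordinates R X + t. Camera axes: x right, y down, z forward; pixel columns grow to the right and rows downward; lengths in m; the calibration is good to about 2 mm. A picture is of the moment at which its call begins. There is no depth.
- bot.hand_in(): hands the job in; it is judged then, once.
Trained networks look in the newest picture that a camera, given by its name, has taken for a name from the list of things; names that differ only in an ending like _2 or _b are one class to them, and where a whole thing is asked for, a point or a joint stands for the part that bears it (a point fixed in the world has none). Each returns a list of dicts, best first, with "confidence" (0 to 1); they miss things now and then, are a little off and sometimes report something else, mostly with a low value. They report only what shows in the picture. A call takes as long as a camera call. They do not tell look-alikes from the thing itself.
- finder.recognise(camera, name): "at" ([x, y, z] in m, in world coordinates, good to about 4 mm: the middle of the surface that is visible of it).
- finder.outline_of(camera, name): "pixels" (480x640 bool, what is visible of it).
The state is a dict: "time_s": time; "joint_positions": joint angles; "qvel": joint speeds; "tau": joint torques, N m; "position": TCP position; "tcp_rot": TCP orientation; "force": force on the tool from outside, world axes, zero at the start; "moment": the same for the moment, N m; "opening": opening from 0.0 (shut) to 1.0 (fully open); "grasp_force": force on a finger pad.
Only numpy, scipy, OpenCV 4.12 (cv2) and the standard library are available. Lean on these libraries where they do the work, as an engineer would, in place of code of your own. Each camera call takes 0.05 s, during which the arm holds its last target. There are 200 camera calls.

## Working session

There is one attempt and no reset: what is moved stays moved. The work goes in short steps, Python scripts to look and compute and a tool call to move; the robot and the scene stay as the last step left them, time stands still between calls to the robot, and variables do not carry over. Pictures are saved under pics/ and viewed, at most 10 in all, crops included, and the job is handed in when it is done.

Besides the shell and the picture viewer there is one more tool, called in YAML: its name, and indented under it one key for each argument. play_rows: Moves the arm, as the interface text tells. Its arguments: {"type":"object","properties":{"motion":{"type":"array"},"fingers":{"type":"number"}},"required":["motion"]}

```bash
mkdir -p pics; cat > h.py <<'E'
import numpy as np, cv2
from rig import bot, imaging, finder
def ray(c,px):
    K=np.array(c["camera_matrix"]);u=np.array([(px[0]-K[0,2])/K[0,0],(px[1]-K[1,2])/K[1,1]])
    v=u.copy()
    for _ in range(20): v=u/(1+c["k1"]*(v@v))
    R=np.array(c["R"]);t=np.array(c["t"])
    d=R.T@np.r_[v,1];return -R.T@t,d/np.linalg.norm(d)
def atz(c,px,z):
    o,d=ray(c,px);return o+d*(z-o[2])/d[2]
def tri(ps):
    A=np.zeros((3,3));b=np.zeros(3)
    for c,p in ps:
        o,d=ray(c,p);M=np.eye(3)-np.outer(d,d);A+=M;b+=M@o
    return np.linalg.solve(A,b)
def proj(c,X):
    R=np.array(c["R"]);t=np.array(c["t"]);q=R@np.array(X)+t;v=q[:2]/q[2];v=v*(1+c["k1"]*(v@v))
    K=np.array(c["camera_matrix"]);return np.array([K[0,0]*v[0]+K[0,2],K[1,1]*v[1]+K[1,2]])
def save(c,n): cv2.imwrite("pics/"+n,np.array(c["frame"])[:,:,::-1])
E
python3 - <<'E'
from h import *
np.set_printoptions(precision=3,suppress=True)
for n in ["top","side"]:
    c=imaging.capture(n);save(c,n+"0.png")
    print(n,np.array(c["R"]).tolist(),c["t"],c["k1"])
    for k in "rail carriage grip pin rest stand notch detergent soap cup".split():
        try: print(n,k,[(np.round(r["at"],3).tolist(),round(r["confidence"],2)) for r in finder.recognise(n,k)[:4]])
        except Exception as e: print(k,e)
s=bot.read_state();print(s)
E
```

```text
top [[-0.02796796705777593, -0.9995475322275029, -0.01106903955022535], [-0.9889335279887256, 0.029281600756621173, -0.14544093329218752], [0.14569924515393992, 0.006878857102682973, -0.9893050142835288]] [0.017 0.556 0.972] 0.005589143208179659
top rail [([0.463, -0.085, 0.063], 0.98)]
top carriage [([0.455, -0.1, 0.118], 0.83), ([0.461, -0.041, 0.014], 0.54), ([0.69, 0.396, 0.15], 0.46)]
top grip [([0.455, -0.102, 0.122], 0.53)]
top pin [([0.451, -0.102, 0.121], 0.89)]
top rest []
top stand [([0.653, -0.002, 0.008], 0.85), ([0.276, 0.234, 0.013], 0.81), ([0.805, 0.226, 0.011], 0.72)]
top notch [([0.65, 0.0, 0.012], 0.81), ([0.273, 0.233, 0.014], 0.63), ([0.454, -0.103, 0.123], 0.48)]
top detergent [([0.69, 0.396, 0.151], 0.73)]
top soap [([0.548, -0.008, 0.024], 0.55)]
top cup [([0.815, 0.042, 0.045], 0.8)]
side [[-0.8720632538534939, -0.4892480183517917, 0.011918801001006207], [-0.38127404695912664, 0.6639328453145771, -0.6432909746202721], [0.3068155510952246, -0.5655347499944938, -0.7655290093489594]] [0.461 0.281 1.491] -0.07150291155411305
side rail [([0.461, -0.084, 0.059], 0
[... 341 characters left out ...]
49, 0.015], 0.87), ([0.649, 0.004, 0.011], 0.79)]
side detergent [([0.463, -0.085, 0.06], 0.58)]
side soap [([0.549, 0.0, 0.023], 0.55)]
side cup [([0.801, 0.036, 0.054], 0.78)]
{'time_s': 1.1, 'joint_positions': array([-77.148,  30.223,  82.09 ,  -0.002,  67.69 , -10.228]), 'qvel': array([ 0.069,  0.079, -0.075, -0.104, -0.096, -0.022]), 'tau': array([ -0.   , -44.003, -17.699,   0.063,   0.051,  -0.   ]), 'position': array([ 0.245, -0.575,  0.24 ]), 'tcp_rot': array([[ 0.92 ,  0.392, -0.   ],
       [ 0.392, -0.92 ,  0.   ],
       [-0.   , -0.   , -1.   ]]), 'force': array([0.742, 0.055, 0.655]), 'moment': array([-0.008,  0.004, -0.009]), 'grasp_force': 0.0, 'opening': 0.9992925684626233}
```

View pics/top0.png

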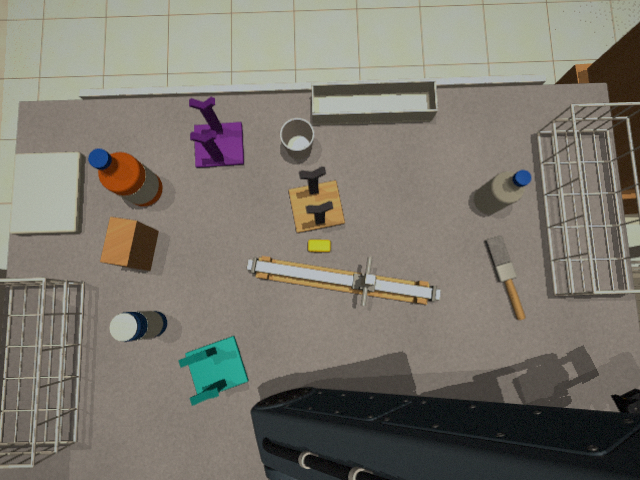

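View pics/side0.png

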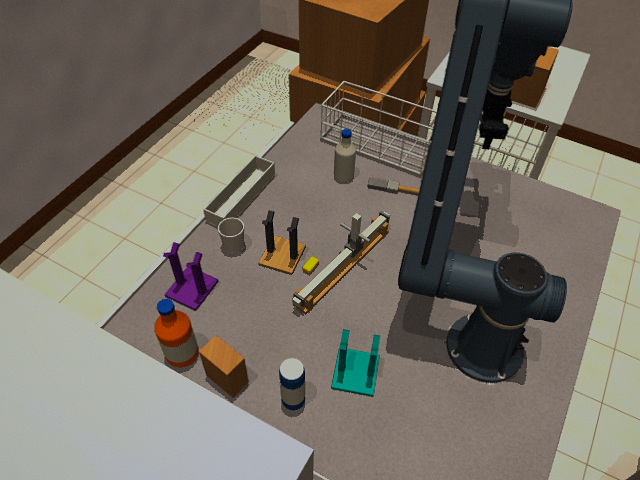

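The top view shows the wooden stand around (318,205), with the rail running from (250,265) to (437,295) and its handle at (366,275). The soap is at (319,246). The side view agrees: stand at (282,240), handle at (355,235). Next I'll enlarge the key parts in one composite.

```bash
python3 - <<'E'
from h import *
a=cv2.imread("pics/top0.png");b=cv2.imread("pics/side0.png")
f=lambda i,x,y,w,h:cv2.resize(i[y:y+h,x:x+w],(400,300),interpolation=cv2.INTER_CUBIC)
o=np.vstack([np.hstack([f(a,326,236,80,60),f(b,315,195,80,60)]),np.hstack([f(a,278,158,80,60),f(b,242,205,80,60)])])
cv2.imwrite("pics/comp.png",o)
E
```

```text
(no output)
```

View pics/comp.png

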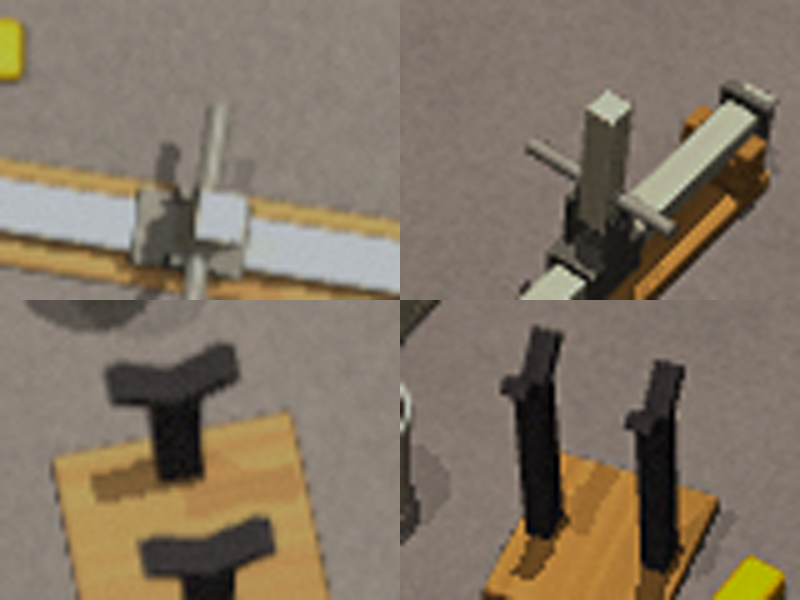

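The composite shows the handle's top at top-view (370,279) and side-view (357,216), and the V notches of the dark posts. I'll triangulate these.

```bash
python3 - <<'E'
from h import *
np.set_printoptions(precision=4,suppress=True)
t=imaging.capture("top");s=imaging.capture("side")
T=lambda x,y,ox,oy:(ox+x/5,oy+y/5)
P=lambda a,b:tri([(t,a),(s,b)])
def show(n,a,b):
    X=P(a,b);print(n,X,"res",proj(t,X)-a,proj(s,X)-b)
show("handle top",T(222,216,326,236),T(209,107,315,195))
show("pin far end",T(217,108,326,236),T(268,228,315,195)); 
show("farpost left tip",T(116,383,278,158-60),T(110,385,242,205-60)) 
show("farpost tipL/R",T(228,362,278,98),T(153,332,242,145))
show("near tipL",T(150,555,278,98),T(235,420,242,145))
show("near tipR",T(264,533,278,98),T(270,368,242,145))
for n,c in (("top",t),("side",s)):
    for r in finder.outline_of(n,"rail")[:1]:
        v,u=np.nonzero(r["pixels"]);m=np.c_[u,v].astype(float);print(n,len(m),r["confidence"])
        cc=m.mean(0);w,V=np.linalg.eigh(np.cov((m-cc).T));d=V[:,1];q=(m-cc)@d
        for e in (q.min(),q.max()):
            print(atz(c,cc+d*e,0.06))
        if n=="top":
            print("foot corners",atz(c,T(55,460,278,98),.02),atz(c,T(290,415,278,98),.02))
p=imaging.capture("wrist");print("wrist",-np.array(p["R"]).T@p["t"],p["R"])
E
```

```text
handle top [ 0.4576 -0.1059  0.1838] res [0.0758 0.1697] [-0.128  -0.0145]
pin far end [ 0.4698 -0.1313  0.0625] res [ 6.0009 19.2414] [-14.5773  -3.5759]
farpost left tip [0.6828 0.0267 0.1627] res [-0.1466 -0.4519] [0.3247 0.1235]
farpost tipL/R [ 0.6877 -0.0213  0.1616] res [0.3004 0.9652] [-0.679  -0.2593]
near tipL [0.6081 0.0142 0.1627] res [-0.0625 -0.1759] [0.1313 0.0399]
near tipR [ 0.6157 -0.034   0.1573] res [0.1993 0.5692] [-0.4186 -0.1257]
top 2527 0.91
[ 0.4276 -0.2715  0.06  ]
[0.5064 0.1584 0.06  ]
foot corners [0.6885 0.0622 0.02  ] [ 0.7075 -0.0524  0.02  ]
side 1579 0.75
[ 0.4402 -0.2819  0.06  ]
[0.5013 0.1649 0.06  ]
wrist [ 0.3054 -0.549   0.3844] [[ 0.3923 -0.9198 -0.001 ]
 [-0.8918 -0.3806  0.2447]
 [-0.2255 -0.0951 -0.9696]]
```

play_rows:
  motion:
    - [[0.02,-0.018,-0.004,0,0,4],[0.048,-0.044,-0.008,0,0,8],[0.076,-0.07,-0.012,0,0,12],[0.105,-0.096,-0.016,0,0,16],[0.133,-0.122,-0.02,0,0,20],[0.162,-0.148,-0.024,0,0,24],[0.19,-0.174,-0.028,0,0,28],[0.219,-0.2,-0.03,0,0,32.5]]
  fingers: 0.087

```text
time_s: 2.02
position: [0.3686, -0.3037, 0.2702]
tcp_rot: [[0.986, -0.168, 0.001], [-0.168, -0.986, -0.001], [0.001, 0.001, -1.0]]
force: [0.3, -0.3, 0.4]
opening: 1.0
grasp_force: 0.0
```

play_rows:
  motion:
    - [[0.009,-0.034,0,0,0,0],[0.018,-0.068,0,0,0,0],[0.027,-0.102,0,0,0,0],[0.036,-0.136,0,0,0,0],[0.045,-0.17,0,0,0,0],[0.052,-0.195,0,0,0,0],[0.055,-0.211,0,0,0,0],[0.055,-0.211,0,0,0,0]]

```text
time_s: 2.68
position: [0.4575, -0.1031, 0.2697]
tcp_rot: [[0.987, -0.16, 0.0], [-0.16, -0.987, 0.001], [0.0, -0.001, -1.0]]
force: [0.3, -0.9, 0.1]
opening: 1.001
grasp_force: 0.0
```

```bash
python3 - <<'E'
from h import *
np.set_printoptions(precision=4,suppress=True)
w=imaging.capture("wrist");save(w,"w1.png")
print(bot.read_state()["position"])
for k in ["grip","pin","carriage","rail","rest","stand"]:
    print(k,[(np.round(r["at"],4).tolist(),round(r["confidence"],2)) for r in finder.recognise("wrist",k)[:3]])
print(proj(w,[.4576,-.1059,.185]))
E
```

```text
[ 0.4571 -0.1046  0.2697]
grip [([0.4663, -0.1105, 0.1529], 0.67)]
pin [([0.4652, -0.11, 0.1521], 0.82)]
carriage [([0.4675, -0.1083, 0.1215], 0.95)]
rail [([0.4725, -0.0991, 0.0566], 0.66), ([0.4777, -0.0447, 0.0109], 0.49)]
rest [([0.476, -0.047, 0.0096], 0.88)]
stand [([0.6119, -0.0159, 0.0114], 0.69)]
[324.7276 249.0384]
```

View pics/w1.png

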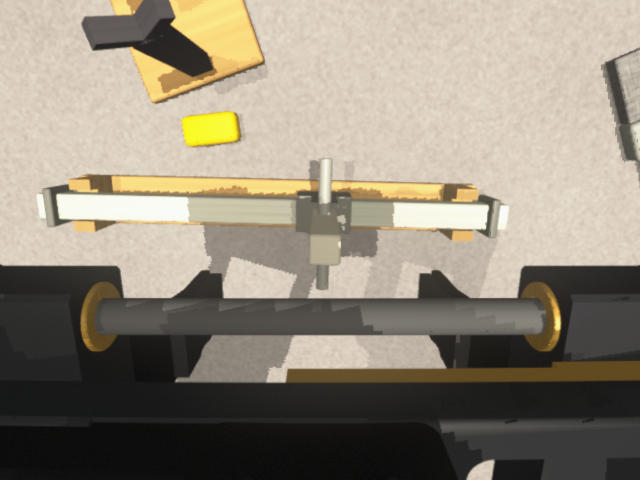

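The wrist view shows the handle top at (325,250), where I predicted it. The rail's ends are at about (58,206) and (488,216). The stand's near post is at (130,35).

```bash
python3 - <<'E'
from h import *
np.set_printoptions(precision=4,suppress=True)
w=imaging.capture("wrist");t=imaging.capture("top")
a=atz(w,(58,206),.06);b=atz(w,(488,216),.06);d=a-b
print(a,b,np.linalg.norm(d),np.degrees(np.arctan2(d[1],d[0])),"mid",(a+b)/2)
print("top view ends", atz(t,(250,265),.06),atz(t,(437,294.5),.06))
h=atz(w,(325,250),.185);print("handle",h, "triw/side", tri([(w,(325,250)),(imaging.capture("side"),(356.8,216.4))]))
print("rest blocks", atz(w,(86,205),.05),atz(w,(463,213),.05))
print("foot edge",[atz(w,p,.02)[:2] for p in((154,101),(263,63))])
print(bot.read_state()["position"])
print("pin", atz(w,(326,160),.115),atz(w,(322,288),.115))
E
```

```text
[0.5033 0.1323 0.06  ] [ 0.4279 -0.2603  0.06  ] 0.3997801403334351 79.13001474553212 mid [ 0.4656 -0.064   0.06  ]
top view ends [0.505  0.1515 0.06  ] [ 0.4266 -0.2673  0.06  ]
handle [ 0.4561 -0.11    0.185 ] triw/side [ 0.4567 -0.109   0.1819]
rest blocks [0.4991 0.1122 0.05  ] [ 0.4321 -0.2408  0.05  ]
foot edge [array([0.5839, 0.0344]), array([ 0.5995, -0.0763])]
[ 0.4567 -0.1067  0.2695]
pin [ 0.5058 -0.1197  0.115 ] [ 0.4046 -0.0999  0.115 ]
```

play_rows:
  motion:
    - [[-0.001,0.003,0.02,0,0,1.3],[-0.001,0.003,0.045,0,0,1.3],[-0.001,0.003,0.07,0,0,1.3],[-0.001,0.003,0.09,0,0,1.3],[-0.001,0.003,0.105,0,0,1.3],[-0.001,0.003,0.111,0,0,1.3],[-0.001,0.003,0.111,0,0,1.3]]

```text
time_s: 3.77
position: [0.4546, -0.1087, 0.1573]
tcp_rot: [[0.982, -0.187, -0.003], [-0.187, -0.982, 0.001], [-0.003, -0.001, -1.0]]
force: [-0.9, 1.6, 0.3]
opening: 1.001
grasp_force: 0.0
```

play_rows:
  motion:
    - [[0,0,0,0,0,0],[0,0,0,0,0,0],[0,0,0,0,0,0],[0,0,0,0,0,0],[0,0,0,0,0,0],[0,0,0,0,0,0],[0,0,0,0,0,0],[0,0,0,0,0,0]]
  fingers: 0.0

```text
time_s: 4.43
position: [0.4555, -0.1087, 0.1587]
tcp_rot: [[0.983, -0.186, 0.0], [-0.186, -0.983, -0.0], [0.0, 0.0, -1.0]]
force: [0.5, -0.1, 0.8]
opening: 0.475
grasp_force: 0.0
```

```bash
python3 - <<'E'
from h import *
np.set_printoptions(precision=4,suppress=True)
s=bot.read_state();print({k:s[k] for k in("time_s","position","force","moment","opening","grasp_force")})
E
```

```text
{'time_s': 4.4333, 'position': array([ 0.4555, -0.1087,  0.1587]), 'force': array([ 0.5421, -0.1191,  0.846 ]), 'moment': array([ 0.0065, -0.0307,  0.0201]), 'opening': 0.4751603161477605, 'grasp_force': 0.0}
```

play_rows:
  motion:
    - [[0,0,0,0,0,0],[0,0,0,0,0,0],[0,0,0,0,0,0],[0,0,0,0,0,0],[0,0,0,0,0,0],[0,0,0,0,0,0]]

```text
time_s: 4.93
position: [0.4552, -0.1085, 0.1584]
tcp_rot: [[0.983, -0.186, -0.001], [-0.186, -0.983, 0.001], [-0.001, -0.0, -1.0]]
force: [-0.0, 1.4, -2.0]
opening: 0.227
grasp_force: 30.0
```

```bash
cat > st.py <<'E'
from h import *
np.set_printoptions(precision=4,suppress=True)
s=bot.read_state();print({k:s[k] for k in("time_s","position","force","moment","opening","grasp_force")})
E
python3 st.py
```

```text
{'time_s': 4.9333, 'position': array([ 0.4552, -0.1085,  0.1584]), 'force': array([-0.0355,  1.4085, -2.0248]), 'moment': array([0.307 , 0.0615, 0.0021]), 'opening': 0.22744414579576888, 'grasp_force': 29.999379330547526}
```

play_rows:
  motion:
    - [[0,0,-0.002,0,0,0],[0,0,-0.004,0,0,0],[0,0,-0.006,0,0,0],[0,0,-0.008,0,0,0],[0,0,-0.01,0,0,0],[0,0,-0.01,0,0,0],[0,0,-0.01,0,0,0],[0,0,-0.01,0,0,0]]

```text
time_s: 5.6
position: [0.4553, -0.1088, 0.1685]
tcp_rot: [[0.983, -0.186, -0.0], [-0.186, -0.983, -0.0], [-0.0, 0.0, -1.0]]
force: [0.8, 0.7, -5.6]
opening: 0.23
grasp_force: 30.0
```

```bash
python3 st.py; python3 - <<'E'
from h import *
w=imaging.capture("wrist");save(w,"w2.png")
t=imaging.capture("side");save(t,"s2.png")
f=np.vstack([w["frame"][:300],cv2.resize(t["frame"][200:320,270:410],(640,300)) if 0 else t["frame"][200:320]])
cv2.imwrite("pics/c2.png",np.array(f)[:,:,::-1]);print(bot.read_state()["force"])
E
```

```text
{'time_s': 5.6, 'position': array([ 0.4553, -0.1088,  0.1685]), 'force': array([ 0.7777,  0.6684, -5.6472]), 'moment': array([0.1273, 0.065 , 0.0374]), 'opening': 0.2297969683693646, 'grasp_force': 29.998904457315803}
[ 0.45869909  0.10229904 -3.83736575]
```

View pics/c2.png

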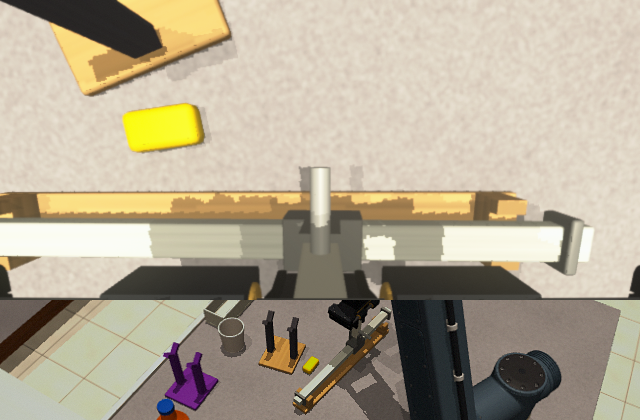

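The right (−y) end has risen in the wrist view and the left (+y) end stayed down. So the balance point lies toward +y from the handle. I'll average the force next.

```bash
cat > avg.py <<'E'
from h import *
np.set_printoptions(precision=3,suppress=True)
F=[]
for i in range(8): imaging.capture("wrist");F.append(bot.read_state()["force"])
F=np.array(F);s=bot.read_state();print(F.mean(0),F.std(0),s["position"],s["time_s"])
E
python3 avg.py
```

```text
[-0.255  0.164 -4.821] [0.4   0.375 0.74 ] [ 0.455 -0.109  0.169] 6.1
```

play_rows:
  motion:
    - [[0,0,0.002,0,0,0],[0,0,0.004,0,0,0],[0,0,0.006,0,0,0],[0,0,0.008,0,0,0],[0,0,0.0095,0,0,0],[0,0,0.0095,0,0,0]]

```text
time_s: 6.6
position: [0.4554, -0.1088, 0.1587]
tcp_rot: [[0.982, -0.186, -0.0], [-0.186, -0.982, 0.0], [-0.0, -0.0, -1.0]]
force: [-0.8, -1.2, -3.7]
opening: 0.228
grasp_force: 30.0
```

play_rows:
  motion:
    - [[0,-0.003,0,0,0,0],[0,-0.006,0,0,0,0],[0,-0.009,0,0,0,0],[0,-0.012,0,0,0,0],[0,-0.017,0,0,0,0],[0,-0.024,0,0,0,0],[0,-0.033,0,0,0,0],[0,-0.042,0,0,0,0]]

```text
time_s: 7.27
position: [0.4631, -0.0687, 0.1591]
tcp_rot: [[0.983, -0.184, -0.001], [-0.184, -0.983, -0.004], [0.0, 0.004, -1.0]]
force: [-1.4, -7.4, -6.4]
opening: 0.23
grasp_force: 30.0
```

```bash
python3 st.py
```

```text
{'time_s': 7.2667, 'position': array([ 0.4631, -0.0687,  0.1591]), 'force': array([-1.386 , -7.3677, -6.422 ]), 'moment': array([-1.6346,  0.4863, -0.0579]), 'opening': 0.22957530292236075, 'grasp_force': 29.999433048069477}
```

play_rows:
  motion:
    - [[0,-0.008,0.0005,0,0,0],[0,-0.016,0.0005,0,0,0],[0,-0.024,0.0005,0,0,0],[0,-0.032,0.0005,0,0,0],[0,-0.038,0.0005,0,0,0],[0,-0.042,0.0005,0,0,0]]

```text
time_s: 7.77
position: [0.471, -0.027, 0.1589]
tcp_rot: [[0.983, -0.184, -0.0], [-0.184, -0.983, -0.003], [0.0, 0.003, -1.0]]
force: [-2.8, -7.4, -2.3]
opening: 0.227
grasp_force: 30.0
```

play_rows:
  motion:
    - [[0,0.002,0,0,0,0],[0,0.004,0,0,0,0],[0,0.006,0,0,0,0],[0,0.008,0,0,0,0],[0,0.008,0,0,0,0]]

```text
time_s: 8.18
position: [0.4693, -0.0342, 0.1584]
tcp_rot: [[0.982, -0.187, -0.001], [-0.187, -0.982, 0.0], [-0.001, -0.0, -1.0]]
force: [0.0, 0.7, -4.6]
opening: 0.226
grasp_force: 30.0
```

```bash
python3 st.py;  python3 - <<'E'
from h import *
w=imaging.capture("wrist");save(w,"w3.png")
t=imaging.capture("top");s=imaging.capture("side")
f=np.vstack([w["frame"][100:340],np.hstack([cv2.resize(t["frame"][245:315,240:450],(400,133)),cv2.resize(s["frame"][200:320,280:400],(240,240))[:133]])])
cv2.imwrite("pics/c3.png",np.array(f)[:,:,::-1])
E
```

```text
{'time_s': 8.1833, 'position': array([ 0.4693, -0.0342,  0.1584]), 'force': array([ 0.043 ,  0.7225, -4.5898]), 'moment': array([0.1365, 0.0639, 0.0355]), 'opening': 0.22586431017958017, 'grasp_force': 29.9988876725547}
```

View pics/c3.png

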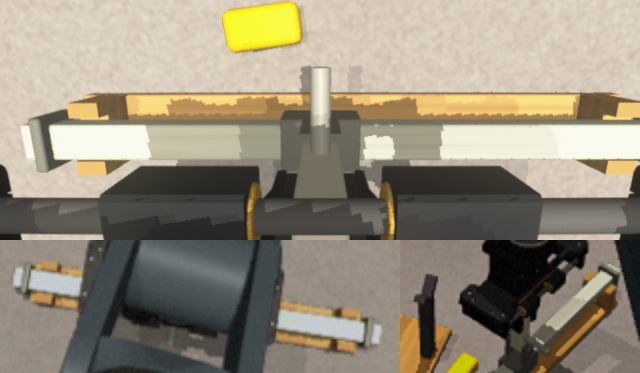

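The rail is resting with its stops roughly evenly placed at both ends, and the carriage has moved toward +y. I'll take a baseline, then do the second trial lift.

```bash
cat > tilt.py <<'E'
from h import *
np.set_printoptions(precision=3,suppress=True)
# rail white-tube tilt from the side view: sub-image difference against saved reference
c=imaging.capture("side");r=finder.outline_of("side","rail")
m=r[0]["pixels"];v,u=np.nonzero(m)
from sys import argv
# bottom/top bounding per end (far end = large u, near end= small u)
q=np.c_[u,v].astype(float);cc=q.mean(0);w,V=np.linalg.eigh(np.cov((q-cc).T));d=V[:,1]*np.sign(V[0,1])
print("side ang",np.degrees(np.arctan2(d[1],d[0])),"lo",u.min(),v[u<u.min()+8].mean(),"hi",u.max(),v[u>u.max()-8].mean(),len(u),r[0]["confidence"])
F=[]
for i in range(8):
    imaging.capture("side");F.append(bot.read_state()["force"])
save(c,argv[1]+".png")
F=np.array(F);s=bot.read_state();print(F.mean(0),F.std(0),s["position"],s["time_s"])
E
python3 tilt.py s3
```

```text
side ang -44.147876967841306 lo 292 299.09473684210525 hi 389 217.42465753424656 1479 0.7
[-0.244 -0.235 -5.407] [0.5   0.538 0.501] [ 0.47  -0.034  0.158] 8.8333
```

play_rows:
  motion:
    - [[0,0,-0.002,0,0,0],[0,0,-0.004,0,0,0],[0,0,-0.006,0,0,0],[0,0,-0.008,0,0,0],[0,0,-0.01,0,0,0],[0,0,-0.01,0,0,0],[0,0,-0.01,0,0,0],[0,0,-0.01,0,0,0]]

```text
time_s: 9.5
position: [0.4696, -0.0341, 0.1686]
tcp_rot: [[0.983, -0.186, 0.0], [-0.186, -0.983, -0.0], [0.0, -0.0, -1.0]]
force: [0.8, -0.4, -5.8]
opening: 0.229
grasp_force: 30.0
```

```bash
python3 tilt.py s4; python3 - <<'E'
from h import *
i=[cv2.resize(cv2.imread(f"pics/{n}.png")[200:320,280:400],(400,400),interpolation=cv2.INTER_CUBIC) for n in("s3","s4")]
cv2.imwrite("pics/c4.png",np.hstack(i))
E
```

```text
side ang -45.35739840162611 lo 293 298.4526315789474 hi 390 212.81720430107526 1576 0.92
[ 0.025  0.118 -6.007] [0.436 0.53  0.35 ] [ 0.47  -0.034  0.169] 10.0
```

View pics/c4.png

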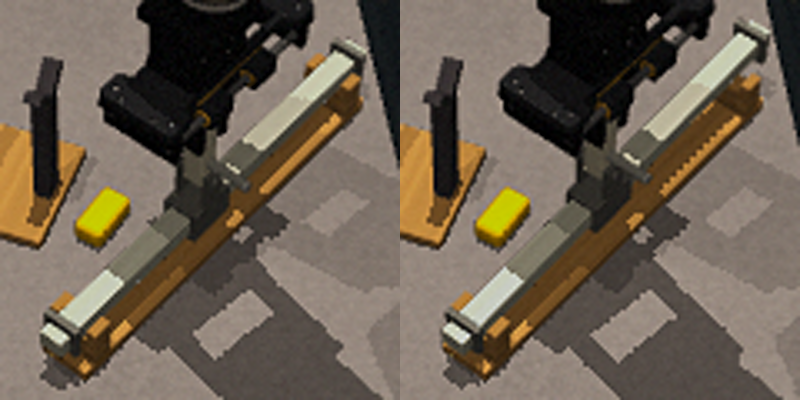

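Comparing the two side views, the far (−y) end rose and the near (+y) end stayed in its saddle. The carriage has to go further toward +y, by about 15 mm.

play_rows:
  motion:
    - [[0,0,0.002,0,0,0],[0,0,0.004,0,0,0],[0,0,0.006,0,0,0],[0,0,0.008,0,0,0],[0,0,0.01,0,0,0],[0,0,0.01,0,0,0]]

```text
time_s: 10.5
position: [0.4696, -0.0341, 0.1585]
tcp_rot: [[0.983, -0.186, -0.0], [-0.186, -0.983, 0.0], [-0.0, -0.0, -1.0]]
force: [-0.1, 0.1, -5.5]
opening: 0.228
grasp_force: 30.0
```

play_rows:
  motion:
    - [[0,-0.003,0,0,0,0],[0,-0.006,0,0,0,0],[0,-0.009,0,0,0,0],[0,-0.013,0,0,0,0],[0,-0.018,0,0,0,0],[0,-0.022,0,0,0,0],[0,-0.024,0,0,0,0],[0,-0.024,0,0,0,0]]

```text
time_s: 11.17
position: [0.4738, -0.0114, 0.1585]
tcp_rot: [[0.983, -0.184, -0.001], [-0.184, -0.983, -0.003], [-0.0, 0.003, -1.0]]
force: [-1.4, -6.2, -6.6]
opening: 0.228
grasp_force: 30.0
```

play_rows:
  motion:
    - [[0,0.002,0,0,0,0],[0,0.004,0,0,0,0],[0,0.006,0,0,0,0],[0,0.008,0,0,0,0],[0,0.008,0,0,0,0],[0,0.008,0,0,0,0]]

```text
time_s: 11.67
position: [0.4725, -0.0184, 0.1586]
tcp_rot: [[0.982, -0.186, 0.0], [-0.186, -0.982, 0.0], [0.0, -0.0, -1.0]]
force: [-0.2, 0.3, -4.9]
opening: 0.225
grasp_force: 30.0
```

play_rows:
  motion:
    - [[0,0,-0.002,0,0,0],[0,0,-0.004,0,0,0],[0,0,-0.006,0,0,0],[0,0,-0.008,0,0,0],[0,0,-0.01,0,0,0],[0,0,-0.01,0,0,0],[0,0,-0.01,0,0,0],[0,0,-0.01,0,0,0]]

```text
time_s: 12.33
position: [0.4726, -0.0183, 0.1686]
tcp_rot: [[0.983, -0.186, 0.0], [-0.186, -0.983, -0.0], [0.0, -0.0, -1.0]]
force: [-0.1, 0.3, -6.2]
opening: 0.225
grasp_force: 30.0
```

```bash
python3 tilt.py s5
```

```text
side ang -42.7029455581483 lo 291 296.18888888888887 hi 388 217.84615384615384 1443 0.56
[ 0.025  0.3   -6.057] [0.54  0.287 0.624] [ 0.473 -0.018  0.169] 12.8333
```

The near end rose this time and the far end stayed down, so the carriage overshot. I'll bring it back about 8 mm.

play_rows:
  motion:
    - [[0,0,0.002,0,0,0],[0,0,0.004,0,0,0],[0,0,0.006,0,0,0],[0,0,0.008,0,0,0],[0,0,0.01,0,0,0],[0,0,0.01,0,0,0]]

```text
time_s: 13.33
position: [0.4725, -0.0184, 0.1585]
tcp_rot: [[0.983, -0.186, -0.0], [-0.186, -0.983, 0.0], [-0.0, -0.0, -1.0]]
force: [0.3, -0.1, -5.5]
opening: 0.226
grasp_force: 30.0
```

play_rows:
  motion:
    - [[0,0.003,0,0,0,0],[0,0.006,0,0,0,0],[0,0.009,0,0,0,0],[0,0.012,0,0,0,0],[0,0.015,0,0,0,0],[0,0.017,0,0,0,0],[0,0.017,0,0,0,0]]

```text
time_s: 13.92
position: [0.4695, -0.0341, 0.1585]
tcp_rot: [[0.982, -0.188, 0.001], [-0.188, -0.982, 0.003], [-0.0, -0.003, -1.0]]
force: [0.9, 5.7, -5.4]
opening: 0.226
grasp_force: 30.0
```

play_rows:
  motion:
    - [[0,-0.002,0,0,0,0],[0,-0.004,0,0,0,0],[0,-0.006,0,0,0,0],[0,-0.008,0,0,0,0],[0,-0.008,0,0,0,0],[0,-0.008,0,0,0,0]]

```text
time_s: 14.42
position: [0.4708, -0.0271, 0.1585]
tcp_rot: [[0.983, -0.186, -0.0], [-0.186, -0.983, -0.0], [-0.0, 0.0, -1.0]]
force: [0.1, -0.4, -6.7]
opening: 0.23
grasp_force: 30.0
```

play_rows:
  motion:
    - [[0,0,-0.002,0,0,0],[0,0,-0.004,0,0,0],[0,0,-0.006,0,0,0],[0,0,-0.008,0,0,0],[0,0,-0.01,0,0,0],[0,0,-0.01,0,0,0],[0,0,-0.01,0,0,0],[0,0,-0.01,0,0,0]]

```text
time_s: 15.08
position: [0.4708, -0.0272, 0.1686]
tcp_rot: [[0.983, -0.186, 0.0], [-0.186, -0.983, -0.0], [0.0, 0.0, -1.0]]
force: [0.4, 0.1, -6.0]
opening: 0.229
grasp_force: 30.0
```

```bash
python3 tilt.py s6;python3 - <<'E'
from h import *
i=[cv2.resize(cv2.imread(f"pics/{n}.png")[200:320,280:400],(400,400),interpolation=cv2.INTER_CUBIC) for n in("s5","s6")]
cv2.imwrite("pics/c6.png",np.hstack(i))
E
```

```text
side ang -42.79299302101802 lo 292 294.58620689655174 hi 388 216.9390243902439 1442 0.96
[ 0.223 -0.081 -6.427] [0.543 0.461 0.293] [ 0.471 -0.027  0.169] 15.5833
```

View pics/c6.png

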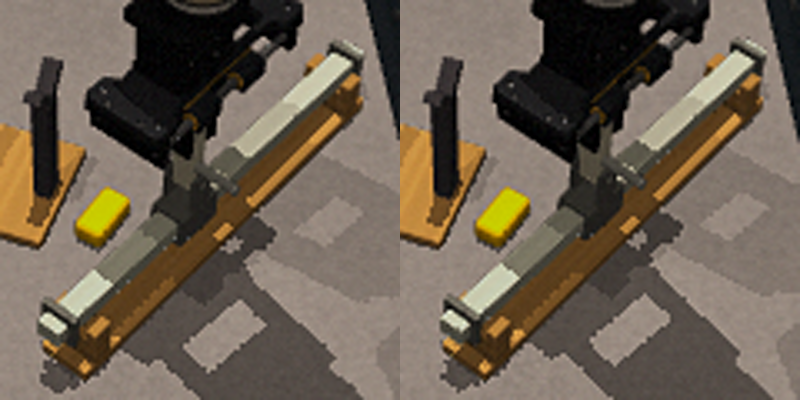

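The far end still stays down, just slightly, so the balance point lies between these two positions. I'll go back another 3.5 mm.

play_rows:
  motion:
    - [[0,0,0.002,0,0,0],[0,0,0.004,0,0,0],[0,0,0.006,0,0,0],[0,0,0.008,0,0,0],[0,0,0.01,0,0,0],[0,0,0.01,0,0,0]]

```text
time_s: 16.08
position: [0.4709, -0.0272, 0.1585]
tcp_rot: [[0.983, -0.186, -0.0], [-0.186, -0.983, 0.0], [-0.0, -0.0, -1.0]]
force: [0.1, 0.0, -6.0]
opening: 0.227
grasp_force: 30.0
```

play_rows:
  motion:
    - [[0,0.003,0,0,0,0],[0,0.006,0,0,0,0],[0,0.008,0,0,0,0],[0,0.01,0,0,0,0],[0,0.0115,0,0,0,0],[0,0.0115,0,0,0,0],[0,0.0115,0,0,0,0]]

```text
time_s: 16.67
position: [0.4688, -0.0373, 0.1585]
tcp_rot: [[0.982, -0.188, 0.001], [-0.188, -0.982, 0.003], [0.0, -0.003, -1.0]]
force: [1.9, 5.5, -5.8]
opening: 0.226
grasp_force: 30.0
```

play_rows:
  motion:
    - [[0,-0.002,0,0,0,0],[0,-0.004,0,0,0,0],[0,-0.006,0,0,0,0],[0,-0.008,0,0,0,0],[0,-0.008,0,0,0,0],[0,-0.008,0,0,0,0]]

```text
time_s: 17.17
position: [0.4702, -0.0307, 0.1585]
tcp_rot: [[0.983, -0.186, -0.0], [-0.186, -0.983, -0.0], [-0.0, 0.0, -1.0]]
force: [-0.0, -0.1, -6.6]
opening: 0.228
grasp_force: 30.0
```

play_rows:
  motion:
    - [[0,0,-0.002,0,0,0],[0,0,-0.004,0,0,0],[0,0,-0.006,0,0,0],[0,0,-0.008,0,0,0],[0,0,-0.01,0,0,0],[0,0,-0.012,0,0,0],[0,0,-0.012,0,0,0],[0,0,-0.012,0,0,0]]

```text
time_s: 17.83
position: [0.4703, -0.0307, 0.1708]
tcp_rot: [[0.983, -0.186, 0.0], [-0.186, -0.983, -0.0], [0.0, 0.0, -1.0]]
force: [-0.2, -1.3, -6.2]
opening: 0.233
grasp_force: 30.0
```

```bash
python3 tilt.py s7
```

```text
side ang -43.76742430057287 lo 292 295.75 hi 390 215.24705882352941 1521 0.78
[-0.152 -0.004 -6.1  ] [0.556 0.373 0.445] [ 0.47  -0.031  0.17 ] 18.3333
```

play_rows:
  motion:
    - [[0,0,-0.002,0,0,0],[0,0,-0.004,0,0,0],[0,0,-0.006,0,0,0],[0,0,-0.008,0,0,0],[0,0,-0.01,0,0,0],[0,0,-0.01,0,0,0],[0,0,-0.01,0,0,0],[0,0,-0.01,0,0,0]]

```text
time_s: 19.0
position: [0.4701, -0.0306, 0.1806]
tcp_rot: [[0.983, -0.186, -0.0], [-0.186, -0.983, -0.0], [-0.0, 0.0, -1.0]]
force: [0.4, 0.1, -5.8]
opening: 0.228
grasp_force: 30.0
```

```bash
python3 tilt.py s8;python3 - <<'E'
from h import *
i=[cv2.resize(cv2.imread(f"pics/{n}.png")[200:320,280:400],(400,400),interpolation=cv2.INTER_CUBIC) for n in("s3","s8")]
cv2.imwrite("pics/c8.png",np.hstack(i))
E
```

```text
side ang -44.016177118631894 lo 292 293.8478260869565 hi 390 212.6161616161616 1637 0.97
[ 0.003  0.245 -6.371] [0.502 0.526 0.368] [ 0.47  -0.031  0.181] 19.5
```

View pics/c8.png

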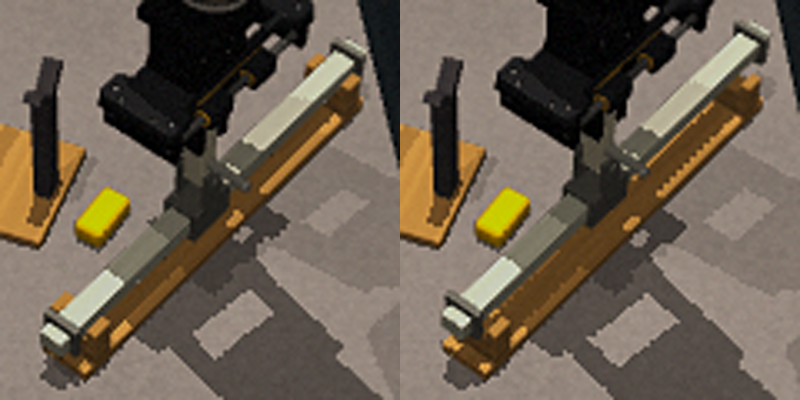

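Both ends are now clear. The rail's slope matches the resting view to within about a degree: near end 335→315, far end 50→30. I'll lift fully and hold.

play_rows:
  motion:
    - [[0,0,-0.004,0,0,0],[0,0,-0.01,0,0,0],[0,0,-0.016,0,0,0],[0,0,-0.022,0,0,0],[0,0,-0.028,0,0,0],[0,0,-0.033,0,0,0],[0,0,-0.036,0,0,0],[0,0,-0.036,0,0,0]]

```text
time_s: 20.17
position: [0.4707, -0.0308, 0.2175]
tcp_rot: [[0.983, -0.186, 0.002], [-0.186, -0.983, -0.001], [0.002, 0.0, -1.0]]
force: [1.1, -0.4, -7.2]
opening: 0.228
grasp_force: 30.0
```

play_rows:
  motion:
    - [[0,0,0,0,0,0],[0,0,0,0,0,0],[0,0,0,0,0,0],[0,0,0,0,0,0],[0,0,0,0,0,0],[0,0,0,0,0,0],[0,0,0,0,0,0]]

```text
time_s: 20.75
position: [0.4702, -0.0306, 0.2164]
tcp_rot: [[0.983, -0.186, -0.0], [-0.186, -0.983, 0.0], [-0.0, -0.0, -1.0]]
force: [-0.2, -0.4, -5.3]
opening: 0.226
grasp_force: 30.0
```

```bash
python3 tilt.py s9; python3 - <<'E'
from h import *
t=imaging.capture("top");s=imaging.capture("side");save(t,"t9.png");save(s,"s9b.png")
i=[cv2.resize(t["frame"][240:315,225:465][:,:,::-1],(800,250),interpolation=cv2.INTER_CUBIC),
   cv2.resize(s["frame"][180:320,270:430][:,:,::-1],(400,350),interpolation=cv2.INTER_CUBIC)]
o=np.zeros((600,800,3),np.uint8);o[:250]=i[0];o[250:,:400]=i[1]
o[250:,400:]=cv2.resize(t["frame"][158:218,278:358][:,:,::-1],(400,350),interpolation=cv2.INTER_CUBIC)
cv2.imwrite("pics/c9.png",o)
E
```

```text
side ang -43.46666802625706 lo 293 285.9024390243902 hi 390 205.51724137931035 1458 0.8
[ 0.122 -0.042 -6.118] [0.442 0.268 0.469] [ 0.47  -0.031  0.217] 21.25
```

View pics/c9.png

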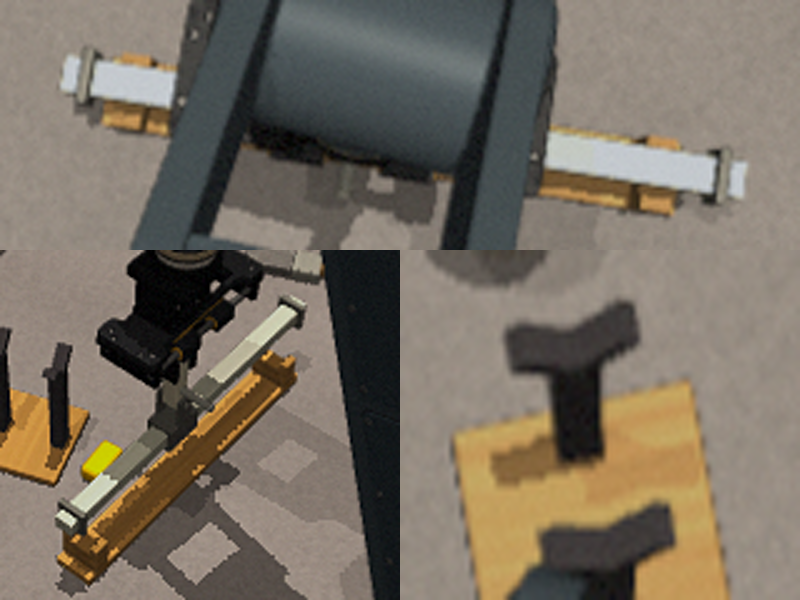

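The rail hangs clear of the rest. In the crop, the top view has the stops at (88,76) and (724,173), and the side view has them at (73,511) and (292,305). I'll triangulate the tilt, and refine the stand pose from numbers rather than more pictures.

```bash
python3 - <<'E'
from h import *
np.set_printoptions(precision=4,suppress=True)
t=imaging.capture("top");s=imaging.capture("side")
a=tri([(t,(251.4,262.8)),(s,(299.2,284.4))]);b=tri([(t,(442.2,291.9)),(s,(386.8,202.))])
d=a-b;print(a,b,np.linalg.norm(d),"tilt deg",np.degrees(np.arcsin(d[2]/np.linalg.norm(d))),"yaw",np.degrees(np.arctan2(d[1],d[0])),"mid",(a+b)/2)
# stand: fit foot (x,y,yaw) + post-tip points via orange colour mask corners in top
for n,c in(("top",t),("side",s)):
    for r in finder.outline_of(n,"stand"):
        v,u=np.nonzero(r["pixels"])
        if abs(np.median(u)-proj(c,[.65,0,.05])[0])<25 and abs(np.median(v)-proj(c,[.65,0,.05])[1])<30:
            print(n,r["confidence"],u.min(),u.max(),v.min(),v.max());np.save(f"st_{n}.npy",r["pixels"]);break
E
python3 - <<'E'
from h import *
from scipy.optimize import minimize
t=imaging.capture("top");s=imaging.capture("side")
# orange foot mask, original unobstructed images
cams={"top":(t,cv2.imread("pics/top0.png")),"side":(s,cv2.imread("pics/side0.png"))}
masks={}
for n,(c,im) in cams.items():
    h=cv2.cvtColor(im,cv2.COLOR_BGR2HSV);p=proj(c,[.65,0,.02]);m=np.zeros(im.shape[:2],bool)
    x,y=int(p[0]),int(p[1]);sl=(slice(y-45,y+45),slice(x-45,x+45))
    dark=h[...,2]<70; org=(h[...,0]<22)&(h[...,1]>110)&(h[...,2]>90)
    m[sl]=org[sl]
    # largest component of orange
    k,l,stt,_=cv2.connectedComponentsWithStats(m.astype(np.uint8));b=max(range(1,k),key=lambda i:stt[i,4]);masks[n]=(l==b);print(n,stt[b])
def foot(c,x,y,a,z):
    ex=np.array([np.cos(a),np.sin(a)]);ey=np.array([-ex[1],ex[0]])
    return np.array([proj(c,[*(np.array([x,y])+i*.06*ex+j*.055*ey),z]) for i,j in((1,1),(-1,1),(-1,-1),(1,-1))])
def hull(q,z):
    x,y,a,zt=q;o={}
    for n,(c,_) in cams.items():
        P=np.vstack([foot(c,x,y,a,zt),foot(c,x,y,a,0.)]).astype(np.float32);o[n]=cv2.convexHull(P)
    return o
def cost(q):
    H=hull(q,0);e=0
    for n in H:
        hm=cv2.convexHull(np.argwhere(masks[n])[:,::-1].astype(np.float32))
        sc=8;A=np.zeros((720,720),np.uint8);B=A.copy();o=hm.min((0,1))-5
        cv2.fillPoly(A,[np.int32(np.round((hm-o)*sc+sc*.0))],1);cv2.fillPoly(B,[np.int32(np.round((H[n]-o)*sc))],1);e+=(A!=B).sum()/sc**2
    return e
for a in(98.,99.):
    r=minimize(cost,[.6486,-.0036,np.radians(a),.018],method="Nelder-Mead",options=dict(initial_simplex=np.array([[.6486,-.0036,np.radians(a),.018],[.654,-.0036,np.radians(a),.018],[.6486,.002,np.radians(a),.018],[.6486,-.0036,np.radians(a+3),.018],[.6486,-.0036,np.radians(a),.024]]),maxiter=250))
    print(r.x[:2],np.degrees(r.x[2]),r.x[3],r.fun)
E
```

```text
[0.5034 0.1388 0.1192] [ 0.4295 -0.264   0.1169] 0.40950244277484393 tilt deg 0.3274018547969214 yaw 79.60730768017265 mid [ 0.4664 -0.0626  0.1181]
top 0.84 289 343 167 223
side 0.94 259 304 211 274
top [ 289  181   56   52 1692]
side [259 235  46  38 827]
[ 0.65131873 -0.00265713] 99.66924243627338 0.0011311973656908446 211.40625
[ 0.65135058 -0.00267706] 99.71831109413516 0.00209184229958799 214.453125
```

The rail is level to 0.3°. The stand centre is about (0.649,−0.0035), with its x axis at about 99.5° yaw. Next: raise, carry and rotate by 20°.

play_rows:
  motion:
    - [[0,0,-0.004,0,0,0],[0,0,-0.014,0,0,0],[0,0,-0.03,0,0,0],[0,0,-0.048,0,0,0],[0,0,-0.066,0,0,0],[0,0,-0.08,0,0,0],[0,0,-0.088,0,0,0],[0,0,-0.092,0,0,0]]

```text
time_s: 22.32
position: [0.4707, -0.0308, 0.3099]
tcp_rot: [[0.983, -0.186, 0.002], [-0.186, -0.983, -0.001], [0.003, 0.0, -1.0]]
force: [0.3, -1.0, -5.1]
opening: 0.221
grasp_force: 30.0
```

play_rows:
  motion:
    - [[0.003,0,0,0,0,0],[0.009,0,0,0,0,-0.5],[0.018,0,0,0,0,-1.5],[0.028,0,0,0,0,-3],[0.038,0,0,0,0,-4.5],[0.048,0,0,0,0,-6],[0.058,0,0,0,0,-7.5],[0.068,0,0,0,0,-9]]

```text
time_s: 22.98
position: [0.5383, -0.0435, 0.3081]
tcp_rot: [[1.0, -0.027, -0.0], [-0.027, -1.0, 0.0], [-0.0, -0.0, -1.0]]
force: [-1.0, -0.4, -6.1]
opening: 0.23
grasp_force: 30.0
```

```bash
python3 - <<'E'
from h import *
np.set_printoptions(precision=4,suppress=True)
s=bot.read_state();R=np.array(s["tcp_rot"]);p=np.array(s["position"]);print(p,s["joint_positions"])
d=np.array([.647,-.004,.308])-p;print(R.T@d); y=R[:,1];print("rail yaw",np.degrees(np.arctan2(-y[1],-y[0])))
E
```

```text
[ 0.5383 -0.0435  0.3081] [-16.4856  19.2241  89.3333   0.0013  71.4718  75.0829]
[ 0.1076 -0.0425  0.0001]
rail yaw 88.43104842940834
```

play_rows:
  motion:
    - [[0.01,-0.004,0,0,0,-1.2],[0.021,-0.008,0,0,0,-2.6],[0.033,-0.013,0,0,0,-4],[0.045,-0.018,0,0,0,-5.4],[0.057,-0.022,0,0,0,-6.8],[0.069,-0.027,0,0,0,-8.2],[0.081,-0.032,0,0,0,-9.4],[0.091,-0.036,0,0,0,-10.4]]

```text
time_s: 23.65
position: [0.6305, -0.0092, 0.3081]
tcp_rot: [[0.988, 0.153, 0.0], [0.153, -0.988, 0.001], [0.0, -0.001, -1.0]]
force: [-0.4, 0.2, -6.4]
opening: 0.227
grasp_force: 30.0
```

play_rows:
  motion:
    - [[0.008,-0.002,0,0,0,-0.5],[0.014,-0.003,0,0,0,-0.7],[0.017,-0.0035,0,0,0,-0.7],[0.017,-0.0035,0,0,0,-0.7],[0.017,-0.0035,0,0,0,-0.7],[0.017,-0.0035,0,0,0,-0.7],[0.017,-0.0035,0,0,0,-0.7]]

```text
time_s: 24.23
position: [0.6448, -0.0042, 0.3086]
tcp_rot: [[0.987, 0.163, -0.001], [0.163, -0.987, -0.0], [-0.001, -0.0, -1.0]]
force: [0.2, 0.2, -5.3]
opening: 0.224
grasp_force: 30.0
```

```bash
python3 - <<'E'
from h import *
np.set_printoptions(precision=4,suppress=True)
w=imaging.capture("wrist");save(w,"w10.png");t=imaging.capture("top");save(t,"t10.png");c=imaging.capture("side");save(c,"s10.png")
s=bot.read_state();R=np.array(s["tcp_rot"]);p=np.array(s["position"]);print(p,s["force"])
d=np.array([.647,-.004,.308])-p;print(R.T@d); y=R[:,1];print("rail yaw",np.degrees(np.arctan2(-y[1],-y[0])))
for n,cc in(("wrist",w),("top",t),("side",c)):
    for k in("stand","pin","rail"):
        for r in finder.recognise(n,k)[:3]: print(n,k,np.round(r["at"],4),round(r["confidence"],2))
# rail line in side view
r=finder.outline_of("side","rail")
if r:
    v,u=np.nonzero(r[0]["pixels"]);q=np.c_[u,v].astype(float);m=q.mean(0);W,V=np.linalg.eigh(np.cov((q-m).T));print("side",m,np.degrees(np.arctan(V[1,1]/V[0,1])),u.min(),u.max())
u_=np.array([np.cos(np.radians(99.5)),np.sin(np.radians(99.5))])
for z in(.19,):
    mid=np.array([.649,-.0035])-.034*u_
    A=proj(c,[*(mid+.2*u_),z]);B=proj(c,[*(mid-.2*u_),z]);print("expected side angle",np.degrees(np.arctan((A-B)[1]/(A-B)[0])),A,B)
# dark post notch points in wrist
print("post tips in wrist",[proj(w,X) for X in([.6828,.0267,.164],[.6877,-.0213,.164],[.6081,.0142,.164],[.6157,-.034,.164])])
E
```

```text
[ 0.6451 -0.0042  0.3088] [ 0.2712  0.6602 -6.1937]
[0.0019 0.0001 0.0008]
rail yaw 99.36112689287488
wrist stand [0.6811 0.0031 0.016 ] 0.97
wrist stand [0.7775 0.2205 0.0103] 0.77
wrist pin [0.6566 0.0005 0.2994] 0.7
wrist rail [ 0.6535 -0.0035  0.2092] 0.78
top stand [0.8111 0.2304 0.0098] 0.83
top rail [ 0.6663 -0.159   0.2071] 0.94
side stand [0.8067 0.2421 0.0113] 0.77
side stand [ 0.6399 -0.0014  0.0137] 0.72
side stand [0.2716 0.2484 0.0173] 0.57
side pin [0.6358 0.0055 0.2702] 0.46
side rail [0.6407 0.0061 0.2106] 0.84
side [280.4539 208.0694] -61.0446161451732 249 314
expected side angle -60.958549700892064 [255.8469 256.1354] [308.4997 161.3091]
post tips in wrist [array([287.4858, 171.8276]), array([352.8684, 175.9244]), array([289.6621, 269.5778]), array([351.9717, 270.0312])]
```

```bash
python3 - <<'E'
from h import *
im=cv2.imread("pics/w10.png");g=im.max(2)
for y in range(150,216,4):
    print(y,"".join("#" if g[y,x]<60 else ("o" if im[y,x,2]>im[y,x,0]+60 else ".") for x in range(250,396,2)))
w=imaging.capture("wrist")
for n in((287,172),(353,176)):print(atz(w,n,.164))
E
```

```text
150 .........ooooooooooooooooooooooooooooooooooooooooooooooooooooo...........
154 .........ooooooooooooooooooooooooooooooooooooooooooooooooooooo...........
158 .........ooooooooooooooooooooo...........ooooooooooooooooooooo...........
162 .........oooooooo.................................oooooooooooo...........
166 .........oooooooo.....................................oooooooo...........
170 .........oooooooo.................oooo................oooooooo...........
174 .........oooooooo.................ooo.................oooooooo...........
178 .........oooooooo.................oooo.................ooooooo...........
182 .........oooooooo..................ooo................oooooooo...........
186 ..........oooooooooooooooooooo....oooo...ooooooooooooooooooooo...........
190 ..........oooooooooooooooooooo....ooo....ooooooooooooooooooooo...........
194 ..........oooooooooooooooooooo....ooo....ooooooooooooooooooooo...........
198 ..........oooooooooooooooooooo....ooo....oooooooooooooooooooo............
202 ..........oooooooooooooooooooo....ooo....oooooooooooooooooooo............
206 ..........oooooooooooooooooooo.....oo....oooooooooooooooooooo............
210 ..........ooooooo.................ooo................oooooooo............
214 ..........oooooo..................ooo.................ooooooo............
[0.68320637 0.02726139 0.164     ]
[ 0.68826695 -0.02116413  0.164     ]<stdin>:4: RuntimeWarning: overflow encountered in scalar add
```

The wrist pixels put the far V between columns 284 and 358, centre 321. The pin is at column 321, lined up with it. Lowering now.

play_rows:
  motion:
    - [[0.001,0,0.004,0,0,0],[0.0015,0,0.014,0,0,0],[0.0015,0,0.028,0,0,0],[0.0015,0,0.043,0,0,0],[0.0015,0,0.058,0,0,0],[0.0015,0,0.073,0,0,0],[0.0015,0,0.085,0,0,0],[0.0015,0,0.092,0,0,0]]

```text
time_s: 25.6
position: [0.6456, -0.0036, 0.2139]
tcp_rot: [[0.987, 0.163, -0.004], [0.163, -0.987, 0.001], [-0.004, -0.001, -1.0]]
force: [-0.4, 0.0, -6.5]
opening: 0.227
grasp_force: 30.0
```

play_rows:
  motion:
    - [[0,0,0.003,0,0,0],[0,0,0.006,0,0,0],[0,0,0.008,0,0,0],[0,0,0.01,0,0,0],[0,0,0.012,0,0,0],[0,0,0.014,0,0,0],[0,0,0.016,0,0,0],[0,0,0.018,0,0,0]]

```text
time_s: 26.27
position: [0.6469, -0.0038, 0.1987]
tcp_rot: [[0.987, 0.163, 0.001], [0.163, -0.987, -0.0], [0.001, 0.0, -1.0]]
force: [0.8, 0.4, -7.0]
opening: 0.226
grasp_force: 30.0
```

```bash
python3 avg.py
```

```text
[-0.092 -0.063 -6.28 ] [0.444 0.536 0.417] [ 0.647 -0.004  0.199] 26.6667
```

play_rows:
  motion:
    - [[0,0,0.001,0,0,0],[0,0,0.002,0,0,0],[0,0,0.003,0,0,0],[0,0,0.004,0,0,0],[0,0,0.0045,0,0,0],[0,0,0.0045,0,0,0],[0,0,0.0045,0,0,0]]

```text
time_s: 27.25
position: [0.6468, -0.0038, 0.194]
tcp_rot: [[0.987, 0.163, -0.0], [0.163, -0.987, 0.0], [-0.0, -0.0, -1.0]]
force: [0.9, -0.3, -6.3]
opening: 0.227
grasp_force: 30.0
```

```bash
python3 avg.py
```

```text
[ 0.018 -0.041 -6.155] [0.447 0.72  0.452] [ 0.647 -0.004  0.194] 27.65
```

play_rows:
  motion:
    - [[0,0,0.0005,0,0,0],[0,0,0.001,0,0,0],[0,0,0.0015,0,0,0],[0,0,0.0015,0,0,0],[0,0,0.0015,0,0,0]]

```text
time_s: 28.07
position: [0.647, -0.004, 0.1935]
tcp_rot: [[0.987, 0.163, 0.001], [0.163, -0.987, -0.001], [0.001, 0.001, -1.0]]
force: [-1.1, -1.2, 0.5]
opening: 0.232
grasp_force: 30.0
```

```bash
python3 avg.py
```

```text
[-2.941 -0.838  4.276] [0.43  0.353 1.514] [ 0.647 -0.004  0.193] 28.4667
```

Contact at the expected height. I'll ease off 0.7 mm and open.

play_rows:
  motion:
    - [[0,0,-0.0004,0,0,0],[0,0,-0.0007,0,0,0],[0,0,-0.0007,0,0,0]]

```text
time_s: 28.72
position: [0.647, -0.004, 0.1935]
tcp_rot: [[0.987, 0.163, 0.001], [0.163, -0.987, -0.0], [0.0, 0.0, -1.0]]
force: [-1.3, -1.2, 3.3]
opening: 0.229
grasp_force: 30.0
```

play_rows:
  motion:
    - [[0,0,0,0,0,0],[0,0,0,0,0,0],[0,0,0,0,0,0],[0,0,0,0,0,0],[0,0,0,0,0,0],[0,0,0,0,0,0],[0,0,0,0,0,0],[0,0,0,0,0,0]]
  fingers: 0.06

```text
time_s: 29.38
position: [0.6468, -0.0037, 0.1932]
tcp_rot: [[0.987, 0.163, 0.0], [0.163, -0.987, 0.0], [0.0, -0.0, -1.0]]
force: [0.3, -0.0, -0.3]
opening: 0.673
grasp_force: 0.0
```

```bash
python3 - <<'E'
from h import *
np.set_printoptions(precision=4,suppress=True)
c=imaging.capture("side");save(c,"s11.png");w=imaging.capture("wrist");save(w,"w11.png");s=bot.read_state();print(s["force"],s["opening"],s["grasp_force"])
for k in("pin","rail","carriage"):print(k,[(np.round(r["at"],4),round(r["confidence"],2)) for r in finder.recognise("side",k)[:2]])
r=finder.outline_of("side","rail");v,u=np.nonzero(r[0]["pixels"]);q=np.c_[u,v].astype(float);m=q.mean(0);W,V=np.linalg.eigh(np.cov((q-m).T));print("side",m,np.degrees(np.arctan(V[1,1]/V[0,1])),u.min(),u.max())
u_=np.array([np.cos(np.radians(99.5)),np.sin(np.radians(99.5))]);mid=np.array([.649,-.0035])-.034*u_
for dz in(-.03,0,.03):
    A=proj(c,[*(mid+.2*u_),.085+dz]);B=proj(c,[*(mid-.2*u_),.085-dz]);print("expected",dz,np.degrees(np.arctan((A-B)[1]/(A-B)[0])),A,B)
E
```

```text
[-0.2552 -0.9632 -0.1064] 0.6827414465143056 0.0
pin []
rail [(array([0.6412, 0.0053, 0.0973]), 0.85)]
carriage []
side [281.5149 235.4956] -61.746305127491844 251 313
expected -0.03 -65.32229378930444 [259.2722 286.2181] [308.4445 179.2001]
expected 0 -62.01205795070512 [258.5492 279.8878] [308.4237 186.0399]
expected 0.03 -57.897855357277344 [257.8051 273.3623] [308.4036 192.7082]
```

It's released, seated and level. Retreating straight up.

play_rows:
  motion:
    - [[0,0,-0.005,0,0,0],[0,0,-0.015,0,0,0],[0,0,-0.03,0,0,0],[0,0,-0.05,0,0,0],[0,0,-0.075,0,0,0],[0,0,-0.1,0,0,0],[0,0,-0.115,0,0,0],[0,0,-0.12,0,0,0]]

```text
time_s: 30.35
position: [0.6486, -0.004, 0.3181]
tcp_rot: [[0.987, 0.163, 0.008], [0.163, -0.987, -0.001], [0.008, 0.003, -1.0]]
force: [0.4, 0.3, 0.3]
opening: 0.691
grasp_force: 0.0
```

play_rows:
  motion:
    - [[0,0,0,0,0,0],[0,0,0,0,0,0],[0,0,0,0,0,0],[0,0,0,0,0,0],[0,0,0,0,0,0],[0,0,0,0,0,0],[0,0,0,0,0,0],[0,0,0,0,0,0]]

```text
time_s: 31.02
position: [0.6468, -0.0038, 0.3129]
tcp_rot: [[0.987, 0.163, -0.001], [0.163, -0.987, 0.0], [-0.001, -0.0, -1.0]]
force: [0.5, 0.7, 0.2]
opening: 0.694
grasp_force: 0.0
```

```bash
python3 - <<'E'
from h import *
np.set_printoptions(precision=4,suppress=True)
c=imaging.capture("side");w=imaging.capture("wrist")
A=[]
for i in range(2):
    c=imaging.capture("side");r=finder.outline_of("side","rail");v,u=np.nonzero(r[0]["pixels"]);q=np.c_[u,v].astype(float);m=q.mean(0);W,V=np.linalg.eigh(np.cov((q-m).T));print("side",m,np.degrees(np.arctan(V[1,1]/V[0,1])))
for n in("side","wrist"):
  for k in("pin","rail","carriage"):print(n,k,[(np.round(r["at"],4),round(r["confidence"],2)) for r in finder.recognise(n,k)[:2]])
print(bot.read_state()["time_s"])
E
```

```text
side [281.0462 232.1791] -63.43439693211711
side [280.9037 232.3201] -63.248015895638495
side pin [(array([0.6448, 0.0063, 0.1656]), 0.8)]
side rail [(array([0.641 , 0.0043, 0.0989]), 0.68), (array([ 0.463, -0.041,  0.013]), 0.19)]
side carriage [(array([0.6399, 0.0067, 0.1521]), 0.95), (array([0.3681, 0.4032, 0.1367]), 0.31)]
wrist pin [(array([ 0.6589, -0.001 ,  0.178 ]), 0.6), (array([ 0.6712, -0.0015,  0.0099]), 0.51)]
wrist rail [(array([ 0.6566, -0.0087,  0.0938]), 0.58)]
wrist carriage [(array([ 0.6564, -0.0056,  0.1539]), 0.74), (array([0.8099, 0.0367, 0.0249]), 0.6)]
31.6167
```

```bash
python3 - <<'E'
from h import *
np.set_printoptions(precision=2,suppress=True)
c=imaging.capture("side");save(c,"s12.png")
a=cv2.imread("pics/s11.png");b=cv2.imread("pics/s12.png")
# shift of each rail end between before/after release-retreat, by template match
for n,(x,y) in(("near",(258,280)),("far",(308,186))):
    T=cv2.resize(a[y-12:y+12,x-9:x+9],None,fx=4,fy=4,interpolation=cv2.INTER_CUBIC);S=cv2.resize(b[y-18:y+18,x-15:x+15],None,fx=4,fy=4,interpolation=cv2.INTER_CUBIC)
    r=cv2.matchTemplate(S,T,cv2.TM_CCOEFF_NORMED);_,m,_,l=cv2.minMaxLoc(r);print(n,m,(np.array(l)-24)/4)
r=finder.outline_of("side","rail");m=r[0]["pixels"];v,u=np.nonzero(m)
k=(v>245)|(v<195);q=np.c_[u,v][k].astype(float)
lo=q[q[:,1]>245];hi=q[q[:,1]<195];print(lo.mean(0),hi.mean(0),len(lo),len(hi))
d=lo.mean(0)-hi.mean(0);print(np.degrees(np.arctan(d[1]/d[0])))
E
```

```text
near 0.9946403503417969 [0. 0.]
far 0.7005888819694519 [0. 0.]
[329.43 277.74] [nan nan] 1487 0
nan<stdin>:11: RuntimeWarning: Mean of empty slice.
  ret = um.true_divide(
<stdin>:12: RuntimeWarning: Mean of empty slice.
```

The near end hasn't moved since release (0 px shift), so the rail hangs level. Handing in.

```bash
python3 -c "
from rig import bot
print(bot.hand_in())"
```

```text
the job is handed in; nothing more can be done
None
```

The rail hangs by its cross pin in both notches of the wooden stand, level within about 1° by camera and released; I handed the job in at about 32 s, and no verdict came back.

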